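# Long seasoning tube from the drainer into the one clear well

## Robot

A 6-joint arm with a two-finger parallel gripper is mounted at the origin on the work surface. World frame = base frame: x ahead of the robot, y to its left, z up, the work surface at z = 0. Lengths are in m, angles in rad, forces in N, time in s.
With the tool pointing down it reaches from about 0.3 to 0.875 m from the base axis. Payload 6.4 kg.
Tool frame: the origin (TCP) lies at the centre of the arm's flange, where the gripper is bolted on; the fingertips stand 173 mm ahead of it and the grasp point (between the pads) lies 155 mm ahead of it; z points along the fingers, x is the direction in which the jaws open and shut, and the axes are right-handed (so a half turn about z gives the same grasp; the last joint's range is limited). The gripper opens to 85 mm and grips with 20 to 120 N. Pads are 22 mm wide; open, the fingers measure 114 mm over their backs; the gripper's body (76 mm by 85 mm) begins 54 mm behind the grasp point. The pads swing forward as they close: fully open they stand 13 mm farther back than shut.
Start: joints at [-1.53, 0.181, 1.607, -0, 1.354, -0.206], TCP at [0.14, -0.558, 0.405] pointing down, gripper open.
Joint ranges: [-2.99, 2.99], [-0.89, 2.07], [0.3, 2.58], [-1.14, 4.28], [0, 2.63], [-3.12, 3.12]. Speed limits (rad/s): [2.57, 2.57, 3.01, 3.14, 3.14, 3.14].

## Interface

Orientations are given as a unit quaternion [w, x, y, z].
In Python, from bench import ctrl gives the robot as it stands. The module is installed in compiled form; this text tells all that it offers.
- The arm moves only by the tool move_arm, never from a script. Its argument "moves" is a list of rows, each an object of numbers: "gripper": the opening in per cent of the stroke, from 0 (shut) to 100 (fully open); "x", "y", "z": the shift along the tool's x, y, z in cm; "roll": the turn about the tool's z in degrees. In form: [{"gripper": .., "x": .., "y": .., "z": .., "roll": ..}, ...]. A call has 1 to 5 rows; each row shifts and turns the commanded pose from where the row before left it, along the tool's axes as they then stand; what a row does not reach is not made up. A row lasts 1/8 s, in which the tool goes at most 62.5 mm and 10.7 degrees, less where a joint would pass 70% of its speed; a pose out of reach is approached as far as the arm can. A call is refused whole if a number of a shift passes 6.25 or a number of a turn 10.7, either way. A call with a gripper value outside its range is refused whole. The fingers move at their own pace and stop on an object; the grip force is fixed at half the most. Time passes only in rows, so rows that do not move let the fingers close. It gives the time, the measured TCP pose, the force and the opening at its end, in the units of the state.
- ctrl.get_obs(): the state, without advancing time (a new reading comes with each control period).
- ctrl.camera(name): name is "scene" or "top" or "wrist"; returns a dict with "img" (420x560x3 uint8, red, green, blue), "fx", "fy", "cx", "cy" (pixels), "world_from_camera" (4x4, takes a point from camera to world coordinates); the wrist camera has in their place "tool_from_camera" (4x4, takes a point from camera to tool coordinates, whose origin is the TCP and whose axes are the tool frame's). Camera axes: x right, y up, looking along -z (the intrinsics and any distortion apply to the point x, -y, -z); pixel columns grow to the right and rows downward; lengths in m; the calibration is good to about 2 mm. A picture is of the moment at which its call begins: read the wrist's pose just before it. There is no depth.
- ctrl.hand_in(): hands the job in, once; it reports no verdict.
The state is a dict: "time_s": time; "q": joint angles; "dq": joint speeds; "joint_efforts": joint torques, N m; "eef_pos": TCP position; "eef_rot": TCP orientation; "wrist_force": force on the tool from outside, world axes, zero at the start; "torque": the same for the moment, N m; "opening": opening from 0.0 (shut) to 1.0 (fully open).
Only numpy, scipy, OpenCV 4.12 (cv2) and the standard library are available. Lean on these libraries where they do the work, as an engineer would, in place of code of your own. Each camera call takes 0.05 s, during which the arm holds its last target. There are 200 camera calls.

## Task

Take the long steel tube (the longest of the three) out of the slanted drainer and stand it, cap up, fully home in the upright grey rack. Only one of the rack's three wells is clear: the other two have a spacer hidden at the bottom that stops the tube well short, so feel for the well that takes it all the way down. Lower the tube in rather than letting it drop, and leave the two short tubes and everything else where they are.

Things in the scene. Friction and masses are not known exactly. Their poses are not given: they have to be found in the camera images.
- long_tube: Steel tube with a domed foot (dome 17 mm high) and a flat black cap (top 26 mm, same diameter): 34 mm diameter, 160 mm long, about 0.16 kg. Origin at the lowest point of the foot, on the axis; z runs from foot to cap. Starts in a drainer socket, 60 mm deep, leaning 30 degrees, cap towards the drainer's -x side (the robot), 100 mm of it showing; it comes out along its own axis.
- short_tube_a: Same kind of tube, 34 mm diameter but 125 mm long; origin and axes as for the long tube. It stands in another drainer socket and stays there.
- short_tube_b: Same as short_tube_a, in the remaining drainer socket; stays there.
- drainer: Fixed metal block on a base plate, 250 mm long (y), with three sockets (36 mm diameter, 60 mm deep) at y = -80, 0, 80 mm, leaning 30 degrees from vertical, openings towards -x. Origin at the centre of the underside, on the table. Upper edge of the block 110 mm above the table; centres of the socket mouths 92 mm above it, 13 mm to -x of the origin.
- rack: Fixed upright grey plastic block, 80 (x) x 250 (y) x 100 mm (z), origin at the centre of its underside. Three vertical wells in its top at y = -80, 0, 80 mm, 38 mm diameter. In the clear well the tube's foot goes down 87 mm (73 mm of the tube then show); in the other two a hidden rubber spacer stops it at 47 mm. Which well is clear changes every time.
- rack_hole0 (a point): Centre of the mouth of the well at y = -80 mm of the rack, level with its top, 100 mm above the table.
- rack_hole1 (a point): Centre of the mouth of the middle well, likewise.
- rack_hole2 (a point): Centre of the mouth of the well at y = +80 mm of the rack, likewise.
- bowl: White bowl, 100 mm across, 45 mm high, on the table beyond the racks; origin under its centre. Leave alone.
- cup: Small steel cup, 52 mm across, 60 mm high, on the table between drainer and rack; origin under its centre. Leave alone.
There are look-alikes about, which are no part of the job. Leave any green or orange look-alike of the long_tube alone.

How it is judged:
At the end, for the whole second after the job is handed in: The long tube stands cap up (within 0.1 rad of vertical) in a rack well, its axis within 8 mm of the well's centre and its foot less than 22 mm above the table (fully home is 13 mm; on a spacer it is 53 mm), at rest and released. The short tubes, bowl and cup are where they were (((horizontal distance between long_tube and rack_hole0 below 0.008 m and distance between long_tube and rack_hole0 above 0.078 m) or (horizontal distance between long_tube and rack_hole1 below 0.008 m and distance between long_tube and rack_hole1 above 0.078 m) or (horizontal distance between long_tube and rack_hole2 below 0.008 m and distance between long_tube and rack_hole2 above 0.078 m)) and angle between long_tube's own z axis and vertical below 0.1 rad and height (world z) of long_tube below 0.022 m and linear speed of long_tube below 0.02 m/s); the robot touches nothing.
It fails at once if the long tube falls freely (faster than 0.7 m/s with no finger on it): dropped, not lowered (linear speed of long_tube above 0.7 m/s and contact force between the fingers and long_tube below 0.1 N).
It fails at once if a short tube is moved more than 25 mm (distance of any of short_tube_a, short_tube_b from where it was at the start of the episode above 0.025 m).
It fails at once if the bowl or the cup is moved more than 30 mm (distance of any of bowl, cup from where it was at the start of the episode above 0.03 m).
It also fails if it takes over 58 s, if anything falls off the work surface, if the arm or the gripper's body presses on something with over 40 N, if the wrist force passes 120 N, or if a joint passes its speed limit or range.

## Working session

There is one attempt and no reset: what is moved stays moved. The work goes in short steps, Python scripts to look and compute and a tool call to move; the robot and the scene stay as the last step left them, time stands still between calls to the robot, and variables do not carry over. Pictures are saved under pics/ and viewed, about 8 in all and at most 12, crops included, and the job is handed in when it is done.

Besides the shell and the picture viewer there is one more tool, called after "Call:" as name([rows], argument=value, ...), one row to a line, values as JSON. move_arm: Moves the arm, as the interface text tells. Its arguments: {"type":"object","properties":{"moves":{"type":"array","items":{"type":"object","properties":{"gripper":{"type":"number"},"x":{"type":"number"},"y":{"type":"number"},"z":{"type":"number"},"roll":{"type":"number"}}}}},"required":["moves"]}

```bash
mkdir -p pics
python3 - <<'E'
from bench import ctrl
import cv2,numpy as np
np.set_printoptions(precision=4,suppress=True)
o=ctrl.get_obs();print(o)
for n in("scene","top"):
    c=ctrl.camera(n);cv2.imwrite(f"pics/{n}0.png",c["img"][...,::-1])
    print(n,{k:v for k,v in c.items() if k!="img"})
E
```

```text
{'time_s': 0.0, 'q': array([-1.5303,  0.1815,  1.608 ,  0.    ,  1.3537, -0.2063]), 'dq': array([ 0.0003,  0.0016, -0.0013,  0.0005, -0.0007, -0.0013]), 'joint_efforts': array([ -0.0011, -44.4875, -35.1337,  -0.0004,   0.009 ,   0.    ]), 'eef_pos': array([ 0.1405, -0.5573,  0.4038]), 'eef_rot': array([-0.0007,  0.7888, -0.6147, -0.0006]), 'wrist_force': array([0.3048, 0.5153, 0.4713]), 'torque': array([-0.0279, -0.0135,  0.0351]), 'opening': 0.9928101143270123}
scene {'fx': 437.8298043498385, 'fy': 437.8298043498385, 'cx': 280.5448897697584, 'cy': 196.5666325156783, 'world_from_camera': array([[-0.8771, -0.4072,  0.2546,  0.783 ],
       [ 0.4803, -0.738 ,  0.474 ,  0.4344],
       [-0.0051,  0.5381,  0.8429,  0.8346],
       [ 0.    ,  0.    ,  0.    ,  1.    ]])}
top {'fx': 402.53988889923664, 'fy': 402.53988889923664, 'cx': 281.1158731630169, 'cy': 209.73712029693803, 'world_from_camera': array([[ 0.003 ,  0.9874, -0.1581,  0.3985],
       [-0.9993,  0.0086,  0.0352,  0.0207],
       [ 0.0362,  0.1579,  0.9868,  0.9848],
       [ 0.    ,  0.    ,  0.    ,  1.    ]])}
```

View pics/scene0.png

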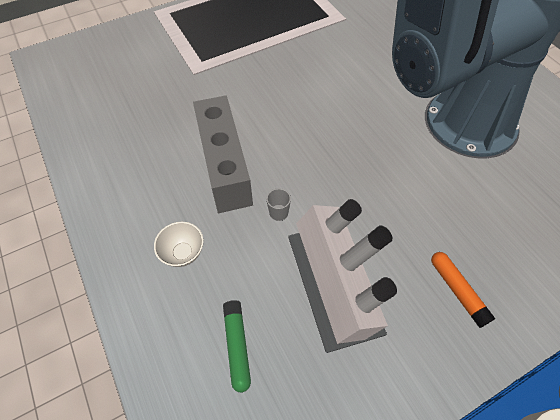

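View pics/top0.png

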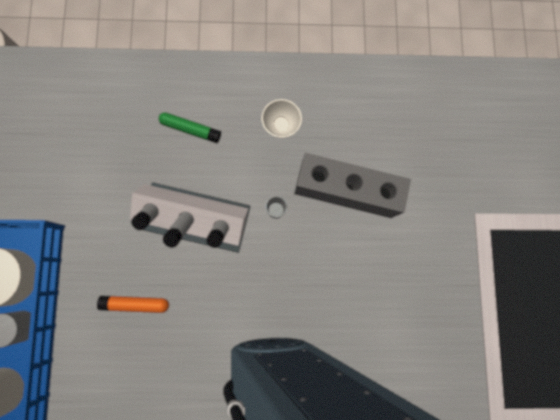

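The tube candidates in the scene picture are the middle drainer tube (378,240), short ones at (350,210) and (383,290), the green one (237,345) and the orange one (460,290). I pick the middle steel tube because it shows the most. Next is a close crop to confirm it and measure.

Run:
```python
import cv2,numpy as np
s=cv2.imread("pics/scene0.png");t=cv2.imread("pics/top0.png")
r=lambda a:cv2.resize(a,None,fx=4,fy=4,interpolation=cv2.INTER_CUBIC)
a=r(t[175:257,125:255]);cv2.imwrite("pics/c_top.png",a)   #520x328
b=cv2.resize(s[190:355,285:405],None,fx=3.6,fy=3.6,interpolation=cv2.INTER_CUBIC)
cv2.imwrite("pics/c_scene.png",b)
c=cv2.resize(t[145:220,290:415],None,fx=2,fy=2)
h=600
out=np.zeros((600,800,3),np.uint8)
b=cv2.resize(s[190:355,285:375+30],None,fx=2.25,fy=2.25,interpolation=cv2.INTER_CUBIC) #270x371
out[:328,:520]=a; out[:371,525:795]=b
d=cv2.resize(t[145:220,290:415],None,fx=3,fy=3,interpolation=cv2.INTER_CUBIC) #375x225
out[340:565,:375]=d
cv2.imwrite("pics/comp.png",out)
```

```text
(no output)
```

View pics/comp.png

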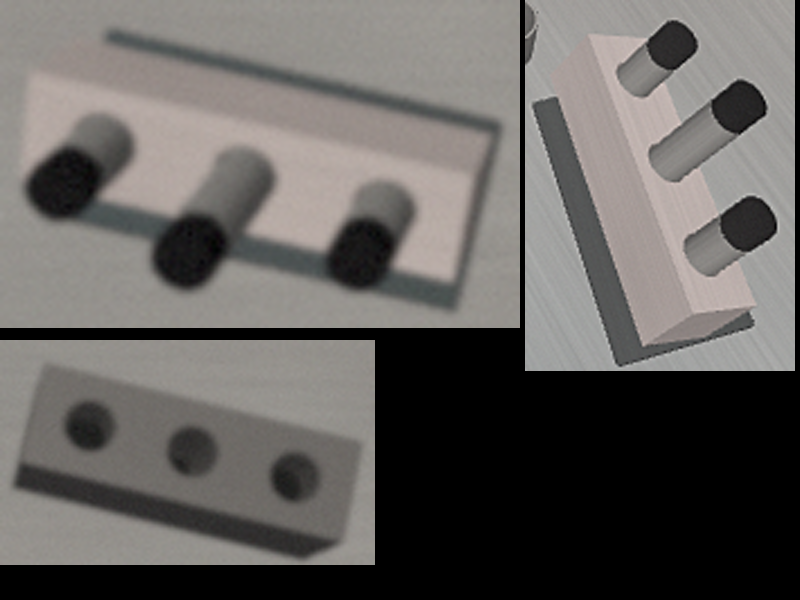

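```bash
cat > h.py <<'E'
import numpy as np, cv2
from scipy.spatial.transform import Rotation as R
from scipy.optimize import least_squares
np.set_printoptions(precision=4,suppress=True)
def proj(c,P,T=None):
    T=c["world_from_camera"] if T is None else T
    p=(np.atleast_2d(P)-T[:3,3])@T[:3,:3]
    return np.c_[c["cx"]+c["fx"]*p[:,0]/-p[:,2], c["cy"]+c["fy"]*p[:,1]/p[:,2]]
def tool_T(o):
    w,x,y,z=o["eef_rot"];T=np.eye(4);T[:3,:3]=R.from_quat([x,y,z,w]).as_matrix();T[:3,3]=o["eef_pos"];return T
E
python3 - <<'E'
from h import *
from bench import ctrl
cs={n:ctrl.camera(n) for n in("scene","top")}
def blobs(n,box,th):
    x0,y0,x1,y1=box;g=cs[n]["img"][y0:y1,x0:x1].max(2)
    k,_,s,ce=cv2.connectedComponentsWithStats((g<th).astype(np.uint8))
    return sorted([(round(float(ce[i][0]+x0),2),round(float(ce[i][1]+y0),2),int(s[i][4])) for i in range(1,k) if s[i][4]>25])
tb=blobs("top",(125,175,255,257),55);sb=blobs("scene",(320,195,405,310),60)
print(tb,sb)
print(blobs("top",(305,160,405,200),62),blobs("scene",(198,100,240,178),75))
tops=[b for b in tb];scs=sorted(sb,key=lambda b:-b[1])
pt=np.array([b[:2] for b in tops]);ps=np.array([b[:2] for b in scs])
# top left->right is +y -> -y ; scene low->high rows likewise
ax=np.array([-.5,0,np.cos(np.pi/6)])
L=np.array([.08,0,-.08])
def capl():return np.array([[-.013,y,.092] for y in L])+np.outer([.052,.087,.052],ax)
def W(p,q):return R.from_euler('z',p[2]).apply(q)+[p[0],p[1],0]
def fit(q,pt,ps,p0):
    f=lambda p:np.r_[(proj(cs["top"],W(p,q))-pt).ravel(),(proj(cs["scene"],W(p,q))-ps).ravel()]
    r=least_squares(f,p0);return r.x,r.fun.reshape(-1,2)
if len(pt)==3==len(ps):
    p,e=fit(capl(),pt,ps,[.45,.2,-.2]);print("drainer",p,e)
    print("mouth,axis,capcentre",W(p,np.array([[-.013,0,.092]])),R.from_euler('z',p[2]).apply(ax),W(p,capl())[1])
rt=np.array([[320,173.3],[354,182],[388.7,190.7]]);rs=np.array([[227,168],[220,139],[213,113.]])
q=np.array([[0,y,.1] for y in L])
p,e=fit(q,rt,rs,[.5,-.15,-.2]);print("rack",p,e,W(p,q))
E
```

```text
[(141.18, 220.47, 226), (172.2, 237.09, 241), (215.04, 238.22, 215)] [(349.9, 209.91, 328), (379.57, 237.14, 392), (383.92, 289.19, 430)]
[(319.13, 173.57, 167), (321.12, 195.38, 212), (353.01, 181.41, 152), (387.01, 190.28, 151)] [(221.97, 170.62, 32)]
drainer [ 0.5286  0.1986 -0.2288] [[-0.548   0.0624]
 [-0.122  -0.9458]
 [-0.2653  0.0418]
 [ 0.3631 -0.261 ]
 [-0.6666 -0.4465]
 [ 0.5572 -0.4587]]
mouth,axis,capcentre [[0.5159 0.2015 0.092 ]] [-0.487   0.1134  0.866 ] [0.4735 0.2114 0.1673]
rack [ 0.6053 -0.1749 -0.2394] [[-0.7593  0.1542]
 [-0.5192  0.0025]
 [-0.9595 -0.1444]
 [-0.3822 -1.0394]
 [-0.5254 -0.6383]
 [-0.0702 -0.8414]] [[ 0.6243 -0.0972  0.1   ]
 [ 0.6053 -0.1749  0.1   ]
 [ 0.5863 -0.2526  0.1   ]]
```

```bash
cat >> h.py <<'E'
def rel(target,o,opn=None):
    "tool-frame cm from measured TCP to the TCP target"
    T=tool_T(o);return (np.array(target)-T[:3,3])@T[:3,:3]*100
AX=np.array([-.487,.1134,.866]); M=np.array([.5159,.2015,.092])
E
python3 - <<'E'
from h import *
from bench import ctrl
o=ctrl.get_obs();T=tool_T(o);print(T)
tx=T[:3,0];a=np.arctan2(tx[1],tx[0]);b=np.arctan2(.974,.2268)
d=np.degrees((b-a+np.pi/2)%np.pi-np.pi/2)
print("world yaw change needed",d,"roll about tool z(down) =",-d)
g=M+.067*AX;print("grasp",g)
tgt=g+[0,0,.155+.15]
Tn=T.copy();Tn[:3,:3]=R.from_euler('z',d,degrees=True).as_matrix()@T[:3,:3]
print("cm after roll",(tgt-T[:3,3])@Tn[:3,:3]*100)
E
```

```text
[[ 0.2443 -0.9697 -0.0001  0.1405]
 [-0.9697 -0.2443  0.0011 -0.5574]
 [-0.0011 -0.0002 -1.      0.4041]
 [ 0.      0.      0.      1.    ]]
world yaw change needed -27.247836827713787 roll about tool z(down) = 27.247836827713787
grasp [0.4833 0.2091 0.15  ]
cm after roll [-82.4342 -16.0035  -4.9965]
```

Call:
move_arm([
  {"roll":9.1,"z":-1.7,"gripper":75},
  {"roll":9.1,"z":-1.7,"gripper":75},
  {"roll":9.05,"z":-1.6,"gripper":75},
  {"x":-5.8,"y":-1.1,"gripper":75},
  {"x":-5.8,"y":-1.1,"gripper":75},
])

```text
validation failed for argument at $.mo...
```

Call:
move_arm([
  {"x":-5.8,"y":-1.1},
  {"x":-5.8,"y":-1.1},
  {"x":-5.8,"y":-1.1},
  {"x":-5.8,"y":-1.1},
  {"x":-5.8,"y":-1.1},
])

```text
validation failed for argument at $.mo...
```

Call:
move_arm([
  {"x":-5.8,"y":-1.1},
  {"x":-5.8,"y":-1.1},
  {"x":-5.8,"y":-1.1},
  {"x":-5.8,"y":-1.1},
  {"x":-5.8,"y":-1.1},
])

```text
validation failed for argument at $.mo...
```

Run:
```python
from h import *
from bench import ctrl
o=ctrl.get_obs();T=tool_T(o);print(T,o["q"],o["opening"],o["time_s"])
print(rel(M+.067*AX+[0,0,.305],o))
c=ctrl.camera("wrist");print({k:v for k,v in c.items() if k!="img"})
cv2.imwrite("pics/w1.png",c["img"][...,::-1])
TT=T@c["tool_from_camera"]
print("predict cap tops",proj(c,[M+.1*AX],TT), "mouth",proj(c,[M],TT))
```

```text
[[ 0.2443 -0.9697 -0.0001  0.1405]
 [-0.9697 -0.2443  0.0011 -0.5574]
 [-0.0011 -0.0002 -1.      0.4041]
 [ 0.      0.      0.      1.    ]] [-1.5303  0.1813  1.6076 -0.      1.3538 -0.2063] 1.0009869553119306 0.2
[-65.9609 -51.967   -5.0066]
{'fx': 310.2655249596533, 'fy': 310.2655249596533, 'cx': 282.6346876567195, 'cy': 208.5271004312083, 'tool_from_camera': array([[ 1.    , -0.0005,  0.0004, -0.0001],
       [-0.0003, -0.9441, -0.3297, -0.0852],
       [ 0.0005,  0.3297, -0.9441,  0.0307],
       [ 0.    ,  0.    ,  0.    ,  1.    ]])}
predict cap tops [[-4155.6402 -2862.0262]] mouth [[-1473.6674 -1242.4558]]
```

View pics/w1.png

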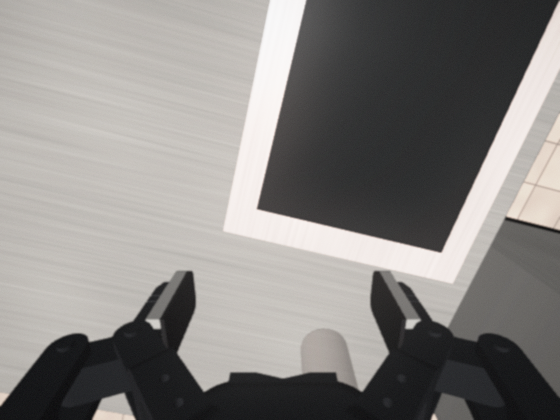

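The calls were refused because every field is required; nothing moved. The wrist picture shows a dark panel and a grey round object (328,355) near the gripper, neither part of the job. I'll resend with all fields.

Call:
move_arm([
  {"roll":9.1,"x":0,"y":0,"z":-1.7,"gripper":75},
  {"roll":9.1,"x":0,"y":0,"z":-1.7,"gripper":75},
  {"roll":9.05,"x":0,"y":0,"z":-1.6,"gripper":75},
  {"x":-5.8,"y":-1.1,"z":0,"roll":0,"gripper":75},
  {"x":-5.8,"y":-1.1,"z":0,"roll":0,"gripper":75},
])

```text
time_s: 0.88
eef_pos: [0.1884, -0.4486, 0.4544]
eef_rot: [0.0, -0.621, 0.784, 0.0]
wrist_force: [2.0, -0.2, -0.2]
opening: 0.754
```

Call:
move_arm([
  {"x":-5.8,"y":-1.1,"z":0,"roll":0,"gripper":75},
  {"x":-5.8,"y":-1.1,"z":0,"roll":0,"gripper":75},
  {"x":-5.8,"y":-1.1,"z":0,"roll":0,"gripper":75},
  {"x":-5.8,"y":-1.1,"z":0,"roll":0,"gripper":75},
  {"x":-5.8,"y":-1.1,"z":0,"roll":0,"gripper":75},
])

```text
time_s: 1.5
eef_pos: [0.3078, -0.1778, 0.4549]
eef_rot: [0.0, -0.621, 0.783, -0.001]
wrist_force: [1.2, 0.3, 0.8]
opening: 0.747
```

Call:
move_arm([
  {"x":-5.8,"y":-1.1,"z":0,"roll":0,"gripper":75},
  {"x":-5.8,"y":-1.1,"z":0,"roll":0,"gripper":75},
  {"x":-5.8,"y":-1.1,"z":0,"roll":0,"gripper":75},
  {"x":-5.8,"y":-1.1,"z":0,"roll":0,"gripper":75},
  {"x":-5.8,"y":-1.1,"z":0,"roll":0,"gripper":75},
])

```text
time_s: 2.12
eef_pos: [0.4272, 0.0925, 0.455]
eef_rot: [0.0, -0.622, 0.783, -0.001]
wrist_force: [0.9, -0.4, 0.1]
opening: 0.749
```

Run:
```python
from h import *
from bench import ctrl
o=ctrl.get_obs();T=tool_T(o);print(T,o["q"],o["opening"],o["time_s"])
print(rel(M+.067*AX+[0,0,.305],o))
c=ctrl.camera("wrist")
TT=T@c["tool_from_camera"]
u=proj(c,[M+.1*AX,M,M+.067*AX],TT);print("predict captop,mouth,grasp",u)
i=c["img"][...,::-1].copy()
for p in u: cv2.circle(i,tuple(int(round(float(v))) for v in p),3,(0,0,255),-1)
cv2.imwrite("pics/w2.png",i)
```

```text
[[-0.2263 -0.974   0.0012  0.4272]
 [-0.974   0.2263 -0.0004  0.0925]
 [ 0.0001 -0.0013 -1.      0.455 ]
 [ 0.      0.      0.      1.    ]] [-0.0596 -0.185   1.8701 -0.0003  1.4552  1.7396] 0.7491808749081759 2.125
[-12.6263  -2.8204   0.0005]
predict captop,mouth,grasp [[129.9931 194.6402]
 [161.0413 124.4603]
 [141.8536 167.8314]]
```

View pics/w2.png

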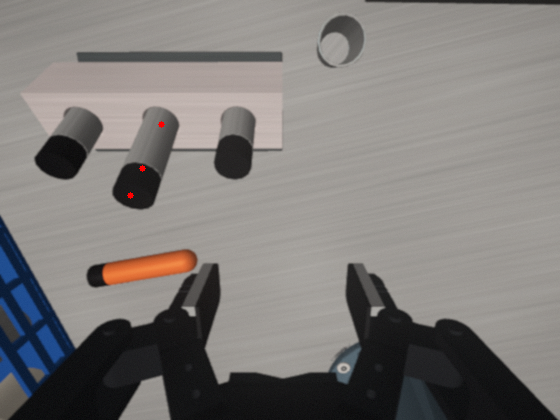

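The picture shows the long tube at (145,160), with the projected cap, grasp and mouth points lying on its axis; orange look-alike at (145,268), cup at (342,40). The model holds, so I'll go over it and descend.

Call:
move_arm([
  {"x":-5.0,"y":-1.1,"z":0,"roll":0,"gripper":75},
  {"x":-5.0,"y":-1.1,"z":0,"roll":0,"gripper":75},
  {"x":-2.6,"y":-0.6,"z":0,"roll":0,"gripper":75},
  {"x":0,"y":0,"z":3,"roll":0,"gripper":75},
  {"x":0,"y":0,"z":3,"roll":0,"gripper":75},
])

```text
time_s: 2.8
eef_pos: [0.4828, 0.2072, 0.394]
eef_rot: [0.0, -0.622, 0.783, -0.0]
wrist_force: [0.5, -0.8, 0.0]
opening: 0.749
```

Run:
```python
from h import *
from bench import ctrl
o=ctrl.get_obs();T=tool_T(o);print(o["eef_pos"],o["opening"],o["time_s"])
print(rel(M+.067*AX+[0,0,.155],o))
c=ctrl.camera("wrist")
TT=T@c["tool_from_camera"]
i=c["img"][...,::-1].copy()
for p in proj(c,[M+s*AX for s in(.1,.0,.074,.067)],TT): cv2.circle(i,tuple(int(round(float(v))) for v in p),2,(0,0,255),-1)
cv2.imwrite("pics/w3.png",i)
```

```text
[0.4828 0.2072 0.394 ] 0.7492382082265566 2.8
[-0.1947  0.0011  8.8975]
```

View pics/w3.png

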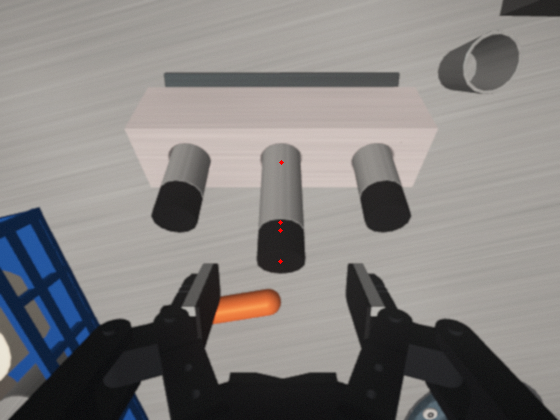

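The picture shows the tube centred between the fingers (cap 281,250) and the model points on its axis. Next: descend, then grip.

Call:
move_arm([
  {"x":-0.1,"y":0,"z":2.5,"roll":0,"gripper":75},
  {"x":-0.1,"y":0,"z":2.5,"roll":0,"gripper":75},
  {"x":0,"y":0,"z":2.5,"roll":0,"gripper":75},
  {"x":0,"y":0,"z":1.4,"roll":0,"gripper":75},
  {"x":0,"y":0,"z":0,"roll":0,"gripper":75},
])

```text
time_s: 3.48
eef_pos: [0.483, 0.2085, 0.3051]
eef_rot: [-0.001, -0.622, 0.783, 0.0]
wrist_force: [-0.1, 0.2, -0.1]
opening: 0.747
```

Call:
move_arm([
  {"x":0,"y":0,"z":0,"roll":0,"gripper":0},
  {"x":0,"y":0,"z":0,"roll":0,"gripper":0},
  {"x":0,"y":0,"z":0,"roll":0,"gripper":0},
  {"x":0,"y":0,"z":0,"roll":0,"gripper":0},
  {"x":0,"y":0,"z":0,"roll":0,"gripper":0},
])

```text
time_s: 4.1
eef_pos: [0.4836, 0.2087, 0.307]
eef_rot: [0.001, -0.622, 0.783, -0.001]
wrist_force: [-1.3, -0.6, 6.1]
opening: 0.382
```

Call:
move_arm([
  {"x":0,"y":0.5,"z":-0.87,"roll":0,"gripper":0},
  {"x":0,"y":0.5,"z":-0.87,"roll":0,"gripper":0},
  {"x":0,"y":0.5,"z":-0.87,"roll":0,"gripper":0},
  {"x":0,"y":0.5,"z":-0.87,"roll":0,"gripper":0},
  {"x":0,"y":0.5,"z":-0.87,"roll":0,"gripper":0},
])

```text
time_s: 4.72
eef_pos: [0.4582, 0.2144, 0.3496]
eef_rot: [-0.0, -0.622, 0.783, 0.0]
wrist_force: [0.1, 0.4, -1.2]
opening: 0.382
```

Call:
move_arm([
  {"x":0,"y":1,"z":-1.73,"roll":0,"gripper":0},
  {"x":0,"y":1,"z":-1.73,"roll":0,"gripper":0},
  {"x":0,"y":1,"z":-1.73,"roll":0,"gripper":0},
  {"x":0,"y":0,"z":-3.5,"roll":0,"gripper":0},
  {"x":0,"y":0,"z":-3,"roll":0,"gripper":0},
])

```text
time_s: 5.35
eef_pos: [0.429, 0.2213, 0.468]
eef_rot: [0.0, -0.622, 0.783, -0.0]
wrist_force: [0.1, -0.0, -1.7]
opening: 0.378
```

Run:
```python
from h import *
from bench import ctrl
import json
o=ctrl.get_obs();T=tool_T(o);print(T,o["opening"],o["wrist_force"],o["time_s"])
out=[]
g=o["eef_pos"]-[0,0,.155]
for n in("scene","top"):
    c=ctrl.camera(n);i=c["img"][...,::-1].copy()
    pts=np.array([g-.127*AX,g-.11*AX,g+.033*AX,g]);u=proj(c,pts);print(n,u.tolist())
    cx,cy=u[3].astype(int);x0,y0=max(cx-50,0),max(cy-60,0)
    print(n,"crop origin",x0,y0)
    k=i[y0:y0+120,x0:x0+100];k=cv2.resize(k,None,fx=4,fy=4,interpolation=cv2.INTER_CUBIC)
    for p in u: cv2.circle(k,(int((p[0]-x0)*4),int((p[1]-y0)*4)),2,(0,0,255),-1)
    out.append(k)
cv2.imwrite("pics/lift.png",np.hstack(out))
```

```text
[[-0.2265 -0.974   0.0007  0.429 ]
 [-0.974   0.2265  0.0002  0.2213]
 [-0.0004 -0.0006 -1.      0.468 ]
 [ 0.      0.      0.      1.    ]] 0.37774566922299296 [ 0.095  -0.0481 -1.6659] 5.35
scene [[372.617988428839, 229.01798264766103], [379.1361680329602, 223.39070674849475], [443.46882396953004, 167.85102753310102], [426.9148289449062, 182.14242526907097]]
scene crop origin 376 122
top [[170.57409204543416, 225.52362331766557], [167.5237083938528, 228.9281603642637], [135.76590668500802, 264.37308296612355], [144.23622412066848, 254.91935097696785]]
top crop origin 94 194
```

View pics/lift.png

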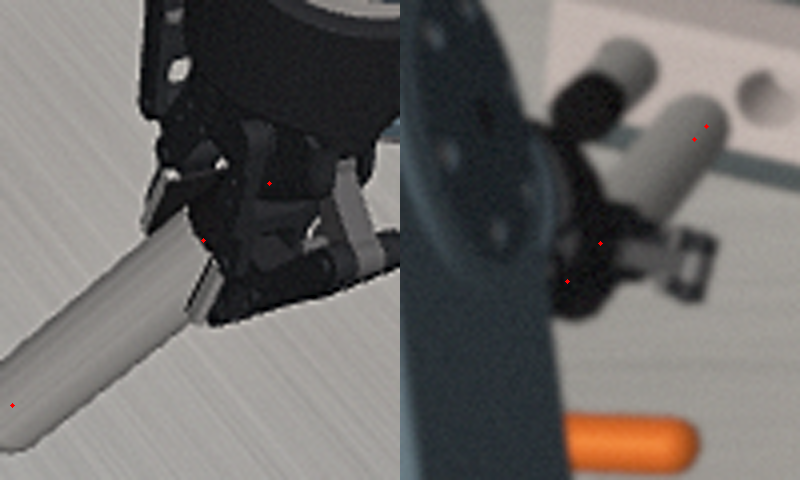

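The tube is out: the picture shows its foot at about (12,420) in the left crop and (715,105) in the right one, with tilt as modelled, and the wrist reads 1.7 N of weight. I'll carry it toward the rack and check the wells with the wrist camera on the way.

Call:
move_arm([
  {"x":4.43,"y":-3.45,"z":0,"roll":0,"gripper":0},
  {"x":4.43,"y":-3.45,"z":0,"roll":0,"gripper":0},
  {"x":4.43,"y":-3.45,"z":0,"roll":0,"gripper":0},
  {"x":4.43,"y":-2,"z":0,"roll":0,"gripper":0},
  {"x":0,"y":0,"z":0,"roll":0,"gripper":0},
])

```text
time_s: 6.08
eef_pos: [0.5099, 0.0177, 0.4649]
eef_rot: [-0.001, -0.62, 0.785, 0.0]
wrist_force: [-0.9, 0.3, -1.7]
opening: 0.379
```

Run:
```python
from h import *
from bench import ctrl
o=ctrl.get_obs();T=tool_T(o);print(o["eef_pos"],o["time_s"])
c=ctrl.camera("wrist");TT=T@c["tool_from_camera"]
i=c["img"][...,::-1].copy()
g=o["eef_pos"]-[0,0,.155]
H=np.array([[.6243,-.0972,.1],[.6053,-.1749,.1],[.5863,-.2526,.1]])
u=proj(c,np.r_[H,[g-.11*AX]],TT);print(u)
for p in u: cv2.circle(i,tuple(int(round(float(v))) for v in p),2,(0,0,255),-1)
cv2.imwrite("pics/w4.png",cv2.resize(i,(800,600),interpolation=cv2.INTER_CUBIC))
```

```text
[0.5099 0.0177 0.4649] 6.075
[[371.4779  41.1495]
 [454.6972  41.7706]
 [537.7884  42.3907]
 [282.2592 145.0164]]
```

View pics/w4.png

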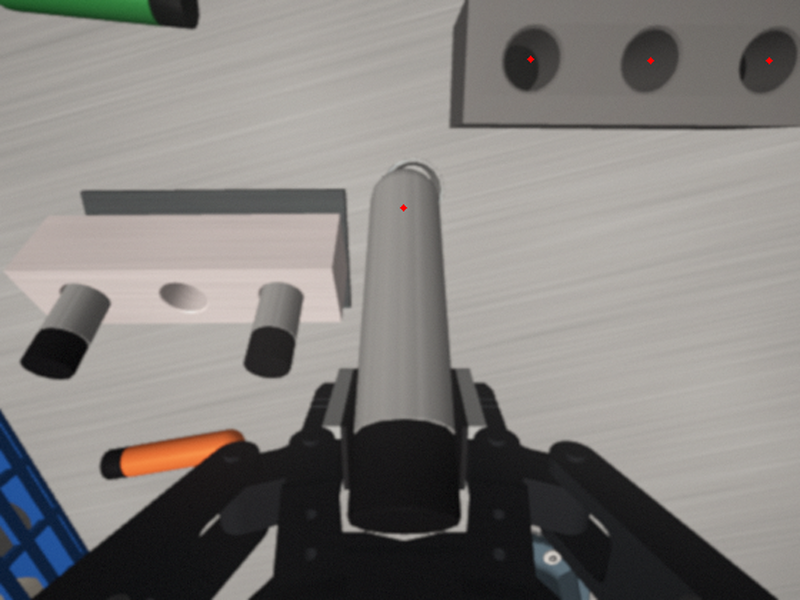

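The picture shows the wells at (531,58), (651,60) and (769,60), all within 1 px of prediction, and the foot at (405,200). Dark floors show shallow in wells 2 and 0 but none in the middle well, which suggests the middle one is clear. I'll feel that one first.

Call:
move_arm([
  {"x":4.15,"y":-2.04,"z":0,"roll":0,"gripper":0},
  {"x":4.15,"y":-2.04,"z":0,"roll":0,"gripper":0},
  {"x":4.15,"y":-2.04,"z":0,"roll":0,"gripper":0},
  {"x":4.15,"y":-2.04,"z":0,"roll":0,"gripper":0},
  {"x":0,"y":0,"z":3,"roll":0,"gripper":0},
])

```text
time_s: 6.75
eef_pos: [0.5525, -0.1613, 0.4376]
eef_rot: [0.001, -0.621, 0.784, -0.002]
wrist_force: [-0.2, 0.1, -1.5]
opening: 0.378
```

Call:
move_arm([
  {"x":0,"y":0,"z":3,"roll":0,"gripper":0},
  {"x":0,"y":0,"z":1.5,"roll":0,"gripper":0},
  {"x":0,"y":0,"z":0,"roll":0,"gripper":0},
])

```text
time_s: 7.12
eef_pos: [0.5514, -0.1585, 0.3899]
eef_rot: [-0.0, -0.622, 0.783, 0.001]
wrist_force: [-1.0, -0.5, -0.4]
opening: 0.38
```

Run:
```python
from h import *
from bench import ctrl
o=ctrl.get_obs();T=tool_T(o);print(T,o["time_s"],o["wrist_force"])
C=np.array([.6053,-.1749,.1])
print("to C at rim",rel(C+.11*AX+[0,0,.155],o))
g=o["eef_pos"]-[0,0,.155];out=[]
for n in("scene","top"):
    c=ctrl.camera(n);i=c["img"][...,::-1].copy()
    u=proj(c,[g-.11*AX,C]);print(n,u.tolist())
    x0,y0=(u[1]-[50,60]).astype(int)
    k=cv2.resize(i[y0:y0+120,x0:x0+100],None,fx=4,fy=4,interpolation=cv2.INTER_CUBIC)
    for p in u: cv2.circle(k,(int((p[0]-x0)*4),int((p[1]-y0)*4)),2,(0,0,255),-1)
    out.append(k)
cv2.imwrite("pics/hov.png",np.hstack(out))
```

```text
[[-0.2256 -0.9742 -0.0023  0.5514]
 [-0.9742  0.2256  0.0014 -0.1585]
 [-0.0008  0.0026 -1.      0.3899]
 [ 0.      0.      0.      1.    ]] 7.125 [-0.9671 -0.4768 -0.402 ]
to C at rim [ 0.379  -0.1344  3.9682]
scene [[218.08811438692192, 127.2524752510062], [219.47470415766526, 138.35532843769846]]
top [[355.59581403307806, 178.01736013352405], [353.4880100505725, 182.00585729076874]]
```

View pics/hov.png

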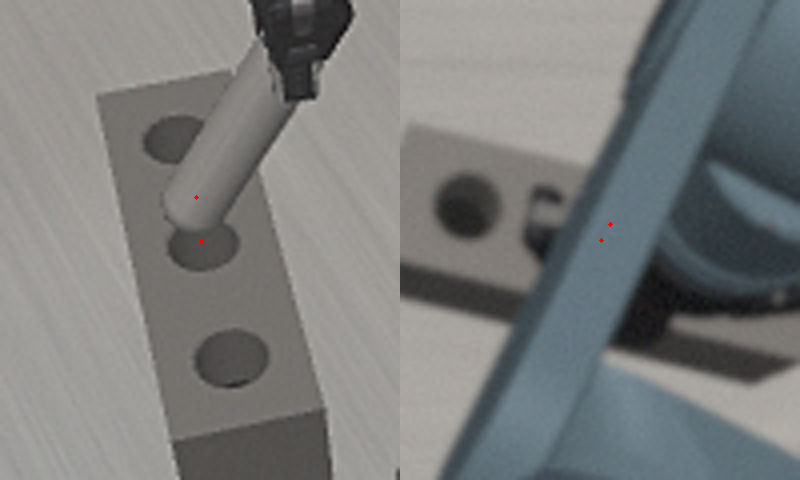

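The picture shows the foot (193,200) above the middle well mouth (202,241), as modelled. I'll lower its dome into the mouth.

Call:
move_arm([
  {"x":0.38,"y":-0.2,"z":0,"roll":0,"gripper":0},
  {"x":0,"y":0,"z":2,"roll":0,"gripper":0},
  {"x":0,"y":0,"z":1.2,"roll":0,"gripper":0},
  {"x":0,"y":0,"z":0.6,"roll":0,"gripper":0},
  {"x":0,"y":0,"z":0,"roll":0,"gripper":0},
])

```text
time_s: 7.85
eef_pos: [0.5524, -0.1638, 0.3526]
eef_rot: [-0.0, -0.622, 0.783, 0.001]
wrist_force: [-0.9, 0.6, -2.7]
opening: 0.38
```

Call:
move_arm([
  {"x":0,"y":-0.43,"z":0.1,"roll":0,"gripper":0},
  {"x":0,"y":-0.42,"z":-0.1,"roll":0,"gripper":0},
  {"x":0,"y":-0.44,"z":-0.1,"roll":0,"gripper":0},
  {"x":0,"y":-0.45,"z":-0.07,"roll":0,"gripper":0},
  {"x":0,"y":0,"z":0,"roll":0,"gripper":0},
])

```text
time_s: 8.48
eef_pos: [0.5696, -0.1679, 0.3552]
eef_rot: [-0.0, -0.622, 0.783, 0.0]
wrist_force: [-4.6, -0.1, 0.8]
opening: 0.381
```

Call:
move_arm([
  {"x":0,"y":-0.46,"z":0,"roll":0,"gripper":0},
  {"x":0,"y":-0.46,"z":0.05,"roll":0,"gripper":0},
  {"x":0,"y":-0.47,"z":0.1,"roll":0,"gripper":0},
  {"x":0,"y":-0.47,"z":0.1,"roll":0,"gripper":0},
  {"x":0,"y":0,"z":0,"roll":0,"gripper":0},
])

```text
time_s: 9.1
eef_pos: [0.5877, -0.1721, 0.3522]
eef_rot: [-0.0, -0.622, 0.783, 0.0]
wrist_force: [-3.3, 0.7, -1.9]
opening: 0.379
```

Run:
```python
from h import *
from bench import ctrl
o=ctrl.get_obs();print(o["eef_pos"],o["time_s"],o["wrist_force"],o["torque"])
print("to axis over well",rel([.6053,-.1749,.347],o))
c=ctrl.camera("scene");i=c["img"][...,::-1]
w=ctrl.camera("wrist")["img"][...,::-1]
k=cv2.resize(i[60:180,170:270],None,fx=4,fy=4,interpolation=cv2.INTER_CUBIC)
cv2.imwrite("pics/tilt.png",np.hstack([k,cv2.resize(w[60:420,130:430],(400,480))]))
```

```text
[ 0.5877 -0.1721  0.3522] 9.1 [-3.2855  0.6711 -1.861 ] [ 0.0354  0.8066 -0.0222]
to axis over well [-0.1244 -1.7782  0.5243]
```

View pics/tilt.png

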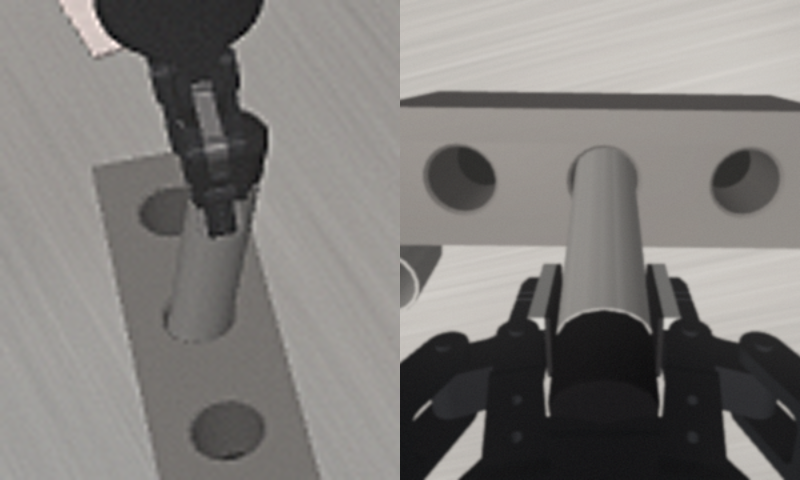

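The picture shows the foot inside the middle well (left crop 198,325), the tube uprighting, and matching dark shallow floors in both outer wells. I'll continue uprighting and lower.

Call:
move_arm([
  {"x":-0.05,"y":-0.45,"z":0.15,"roll":0,"gripper":0},
  {"x":-0.05,"y":-0.45,"z":0.2,"roll":0,"gripper":0},
  {"x":0,"y":-0.45,"z":0.3,"roll":0,"gripper":0},
  {"x":0,"y":-0.45,"z":0.3,"roll":0,"gripper":0},
  {"x":0,"y":0,"z":0.3,"roll":0,"gripper":0},
])

```text
time_s: 9.82
eef_pos: [0.6057, -0.1753, 0.34]
eef_rot: [0.0, -0.622, 0.783, -0.001]
wrist_force: [-3.3, -0.1, 0.2]
opening: 0.378
```

Call:
move_arm([
  {"x":0,"y":0,"z":0.4,"roll":0,"gripper":0},
  {"x":0,"y":0,"z":0.4,"roll":0,"gripper":0},
  {"x":0,"y":0,"z":0.4,"roll":0,"gripper":0},
  {"x":0,"y":0,"z":0.4,"roll":0,"gripper":0},
  {"x":0,"y":0,"z":0,"roll":0,"gripper":0},
])

```text
time_s: 10.45
eef_pos: [0.6056, -0.1753, 0.3235]
eef_rot: [0.0, -0.622, 0.783, -0.0]
wrist_force: [-0.5, -2.3, -2.8]
opening: 0.378
```

Depth is about 58 mm, already past the 47 mm spacer level, with little force, so I'll lower it to the bottom.

Call:
move_arm([
  {"x":0,"y":0,"z":0.6,"roll":0,"gripper":0},
  {"x":0,"y":0,"z":0.6,"roll":0,"gripper":0},
  {"x":0,"y":0,"z":0.6,"roll":0,"gripper":0},
  {"x":0,"y":0,"z":0.5,"roll":0,"gripper":0},
  {"x":0,"y":0,"z":0.2,"roll":0,"gripper":0},
])

```text
time_s: 11.08
eef_pos: [0.6076, -0.176, 0.3026]
eef_rot: [0.002, -0.622, 0.783, -0.004]
wrist_force: [2.1, -1.9, 13.6]
opening: 0.378
```

Call:
move_arm([
  {"x":0,"y":0,"z":0.15,"roll":0,"gripper":0},
  {"x":0,"y":0,"z":0.15,"roll":0,"gripper":0},
  {"x":0,"y":0,"z":0,"roll":0,"gripper":0},
])

```text
time_s: 11.45
eef_pos: [0.6077, -0.1761, 0.2999]
eef_rot: [0.002, -0.622, 0.783, -0.005]
wrist_force: [3.5, -3.5, 12.1]
opening: 0.382
```

Contact at roughly the home depth (about 82–85 mm, 12 N). The drop left is a few mm at most, so I'll open slightly, then check the height.

Call:
move_arm([
  {"x":0,"y":0,"z":0,"roll":0,"gripper":48},
  {"x":0,"y":0,"z":0,"roll":0,"gripper":60},
  {"x":0,"y":0,"z":0,"roll":0,"gripper":75},
  {"x":0,"y":0,"z":0,"roll":0,"gripper":75},
])

```text
time_s: 11.95
eef_pos: [0.6054, -0.1749, 0.2953]
eef_rot: [-0.0, -0.622, 0.783, 0.0]
wrist_force: [0.5, -0.3, 0.4]
opening: 0.748
```

Run:
```python
from h import *
from bench import ctrl
o=ctrl.get_obs();T=tool_T(o);print(o["eef_pos"],o["time_s"],o["wrist_force"],o["opening"])
c=ctrl.camera("scene");i=c["img"][...,::-1]
k=cv2.resize(i[60:180,170:270],None,fx=4,fy=4,interpolation=cv2.INTER_CUBIC)
h=np.array([.6053,-.1749,0])
for z in(.147,.173): 
    p=proj(c,[h+[0,0,z]])[0];cv2.circle(k,(int((p[0]-170)*4),int((p[1]-60)*4)),2,(0,0,255),-1)
w=ctrl.camera("wrist");v=w["img"][...,::-1].copy()
for z in(.147,.173,.1):
    p=proj(w,[h+[0,0,z]],T@w["tool_from_camera"])[0];print(p);cv2.circle(v,(int(p[0]),int(p[1])),2,(0,0,255),-1)
cv2.imwrite("pics/rel.png",np.hstack([k,cv2.resize(v[60:420,130:430],(400,480))]))
```

```text
[ 0.6054 -0.1749  0.2953] 11.95 [ 0.5435 -0.2923  0.3593] 0.7478238148425289
[283.13   301.0444]
[283.2068 344.123 ]
[283.0434 252.4109]
```

View pics/rel.png

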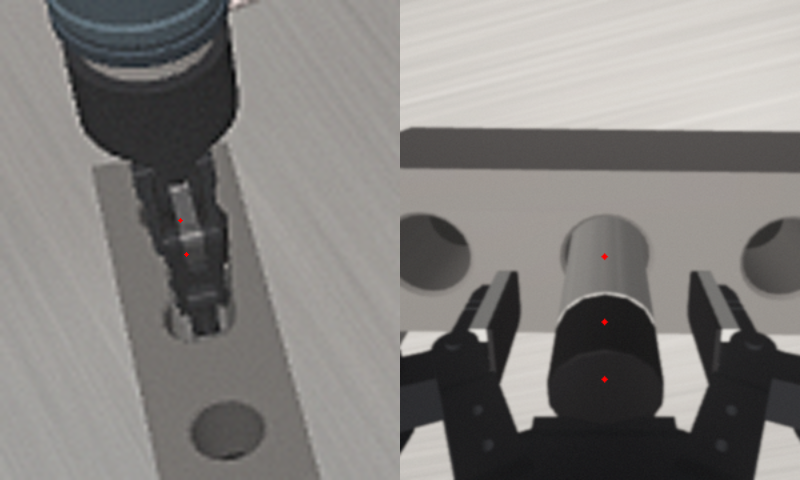

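The picture shows the tube upright in the middle well, fingers clear on both sides. The cap's top and lower edge (604,380 and 604,320) sit where "fully home" predicts. I'll retreat upward and do a final check.

Call:
move_arm([
  {"x":0,"y":0,"z":-2,"roll":0,"gripper":75},
  {"x":0,"y":0,"z":-3,"roll":0,"gripper":75},
  {"x":0,"y":0,"z":-4,"roll":0,"gripper":75},
  {"x":0,"y":0,"z":-5,"roll":0,"gripper":75},
  {"x":0,"y":4,"z":0,"roll":0,"gripper":75},
])

```text
time_s: 12.68
eef_pos: [0.5682, -0.1669, 0.4432]
eef_rot: [0.003, -0.622, 0.783, -0.006]
wrist_force: [-0.4, -0.0, -0.2]
opening: 0.756
```

Call:
move_arm([
  {"x":0,"y":5,"z":0,"roll":0,"gripper":75},
  {"x":0,"y":5,"z":0,"roll":0,"gripper":75},
  {"x":0,"y":4,"z":0,"roll":0,"gripper":75},
  {"x":0,"y":0,"z":0,"roll":0,"gripper":75},
])

```text
time_s: 13.18
eef_pos: [0.4284, -0.1335, 0.4374]
eef_rot: [0.0, -0.622, 0.783, -0.001]
wrist_force: [-0.0, 0.3, 0.6]
opening: 0.746
```

Run:
```python
from h import *
from bench import ctrl
c=ctrl.camera("scene");i=c["img"][...,::-1].copy()
h=np.array([.6053,-.1749,0]);u=proj(c,[h+[0,0,z] for z in(.16,.173,.1)]);print("pred home capcentre,captop,mouth",u.tolist())
print("on spacer cap centre",proj(c,[h+[0,0,.2]]))
g=(i[90:145,205:240].max(2)<50).astype(np.uint8);k,_,s,ce=cv2.connectedComponentsWithStats(g)
for a in range(1,k):
    if s[a][4]>40: print("dark blob",ce[a]+[205,90],s[a])
a=i[60:380,130:420];a=cv2.resize(a,None,fx=1.8,fy=1.8,interpolation=cv2.INTER_CUBIC)
cv2.imwrite("pics/fin.png",a)
```

```text
pred home capcentre,captop,mouth [[215.9039286540646, 119.43378450068622], [215.07687421336402, 115.05122196707485], [219.47470415766526, 138.35532843769846]]
on spacer cap centre [[213.2925 105.5958]]
dark blob [218.9083 123.422 ] [  6  27  16  12 109]
```

View pics/fin.png

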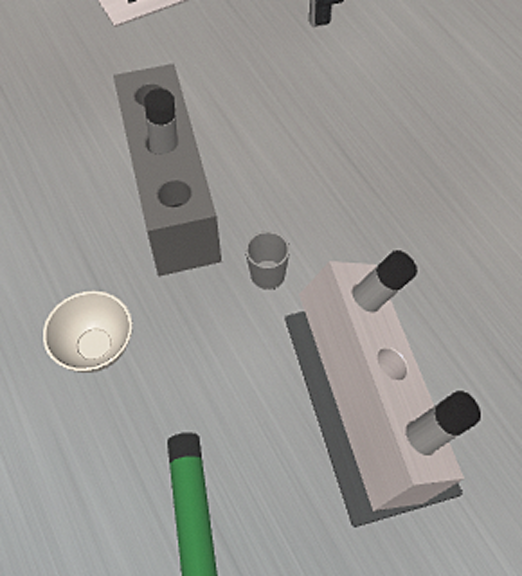

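```bash
python3 -c "
from bench import ctrl
print(ctrl.get_obs()['time_s'],ctrl.hand_in())"
```

```text
the job is handed in; nothing more can be done
13.225 None
```

The long tube is standing cap up in the rack's middle well, fully home as far as I can tell, and the job is handed in at 13.2 s of the 58 s allowed.

**What I did:** I drew the tube out of the drainer along its axis. I stood it upright by pivoting it in the grip, with its foot caught in the mouth of the middle well. Then I lowered it until it touched bottom (12–14 N at the wrist), opened the gripper and backed away. I chose the middle well because both outer wells showed shallow floors in the wrist camera. The feel agreed: the tube passed the 47 mm spacer level with under 4 N.

**Last checks:**
- **Height:** the cap is at image row about 119, where fully home predicts 119.4; on a spacer it would be 105.6. Before I opened the gripper, the tool stood about 5 mm above where home would put it. I put that down to slip in the grip and some give in the arm.
- **Lean:** the cap sits about 3 px (roughly 5 mm) to one side of a perfectly centred tube. That is a slight lean within the well's clearance, which I estimate at 0.06 rad at most.
- **Other checks that disagreed:** the automatic dark-spot measurement of the cap read row 123.4, so I used the position read from the picture instead.
- **Everything else:** the short tubes, bowl, cup and green look-alike look unmoved in the last picture, and the gripper is clear. I didn't re-check the orange look-alike, which was outside that picture.

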